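# Open the yellow-capped coolant jug in the glass-cutting shop

## Task

Open the jug with the yellow safety cap, leaving the red- and black-capped ones shut: press the cap firmly down, turn it anticlockwise (seen from above) while it is held down through about 75 degrees until its grip bar lines up with the jug's sides, then lift it straight off. Set the cap down, not dropped, upright in the blue square tray, let go of it, and do not disturb the cut-glass tumbler.

Things in the scene. Friction and masses are not known exactly. Their poses are not given: they have to be found in the camera images.
- cap: Yellow safety cap, loose, 90 g: ribbed skirt 66 mm across, 39 mm tall; on top an upright grip bar 44 long, 20 thick, 30 high (39 to 69 mm above the origin): pinch it across the 20 mm. Origin: underside, on the axis; bar along x; z up. Locked: x is 75 deg clockwise of the jug's x. Turns only while pressed 7 to 11 mm down (aim for 9; spring 6 N, 13 N at 9 mm).
- jug: Fixed square jug, white with yellow band, 100 x 100 mm, neck 55 mm wide to 170 mm; locked cap's origin 148 mm up. Origin: underside centre; z up. Turned 75 deg anticlockwise the cap's bar lies along this x (a body side, within 20 deg of straight ahead): there, within 8 deg, it lifts straight off, clear 30 mm up; a stop comes 10 deg later. Like jugs, red and black caps, 150 mm off or more.
- tray: Fixed blue open square tray, 110 x 110 mm outside, 20 mm high, walls and floor 4 mm. Origin: centre of its underside, on the bench; z up. It stands beyond the row of jugs, in one of three places that it shares with the tumbler and a green glass bowl.
- tumbler: Loose cut-glass tumbler, clear with black and red marking lines, 76 mm across, 85 mm high, 0.3 kg, open top. Origin: centre of its underside; z up.
Mind the look-alikes: they are no part of the job. There is more than one size of the cap; the one meant has the size given above.

How it is judged:
On the way, in this order (a step that is already met when the one before it is completed fails the run):
1. the cap is pressed down on the jug, at least 5 mm (z of cap in the frame of jug below 0.143 m and horizontal distance between cap and jug below 0.012 m), for 0.1 s.
2. the cap is turned, on the jug, to the release position (within 17 degrees) (angle between the x axis of cap and the x axis of jug, either way round below 0.3 rad and z of cap in the frame of jug below 0.153 m and horizontal distance between cap and jug below 0.012 m).
3. the cap, still held by the fingers, is lowered to within 20 mm of the tray's floor, upright (z of cap in the frame of tray below 0.024 m and horizontal distance between cap and tray below 0.035 m and angle between cap's own z axis and vertical below 0.3 rad and contact force between the fingers and cap above 0.5 N).
At the end, for the whole second after the job is handed in: The cap stands upright (within 10 degrees) and at rest flat on the floor of the blue tray, released, its axis within 32 mm of the tray's centre; the tumbler is standing (z of cap in the frame of tray below 0.008 m and horizontal distance between cap and tray below 0.032 m and angle between each of cap, tumbler's own z axis and vertical below 0.17 rad and linear speed of cap below 0.02 m/s); the robot touches nothing.
It fails at once if the tumbler is pushed more than 25 mm or knocked over (distance of tumbler from where it was at the start of the episode above 0.025 m or angle between tumbler's own z axis and vertical above 0.4 rad).
It also fails if it takes over 53 s, if anything falls off the work surface, if the arm or the gripper's body presses on something with over 40 N, if the wrist force passes 120 N, or if a joint passes its speed limit or range.

## Robot

A 6-joint arm with a two-finger parallel gripper is mounted at the origin on the work surface. World frame = base frame: x ahead of the robot, y to its left, z up, the work surface at z = 0. Lengths are in m, angles in rad, forces in N, time in s.
With the tool pointing down it reaches from about 0.325 to 0.9 m from the base axis. Payload 6.1 kg.
Tool frame: the origin (TCP) lies between the finger pads; the fingertips stand manip.tcp_to_tips ahead of it and the grasp point (between the pads) lies 11 mm behind it (manip.tcp_to_tips is the distance from the TCP to the fingertips, in m); z points along the fingers, y is the line along which they close (so a half turn about z gives the same grasp; the last joint's range is limited). The gripper opens to 85 mm and grips with 20 to 120 N. Pads are 22 mm wide; open, the fingers measure 114 mm over their backs; the gripper's body (76 mm by 85 mm) begins 54 mm behind the grasp point. The pads swing forward as they close: fully open they stand 13 mm farther back than shut.
Start: joints at [-1.313, 0.22, 1.526, -0, 1.395, -0.126], TCP at [0.234, -0.58, 0.239] pointing down, gripper open.
Joint ranges: [-2.98, 2.98], [-0.91, 2.08], [0.09, 2.57], [-1.24, 4.39], [0.2, 2.65], [-2.68, 2.68]. Speed limits (rad/s): [2.57, 2.57, 3.01, 3.14, 3.14, 3.14].

## Interface

Orientations are given as a rotation vector (axis times angle).
In Python, from bench import manip, imaging gives the robot as it stands. The module is installed in compiled form; this text tells all that it offers.
- The arm moves only by the tool send_rows, never from a script. Its argument "series" is a list of rows, each a list of 5 numbers: the finger opening in m, from 0 to 0.0854, then the shift along the tool's x, y, z in m, then the turn about the tool's z in rad. A call has 1 to 20 rows; each row is the pose to reach, as a shift and turn from the pose commanded when the call began, along the tool's axes at that moment; what a row does not reach only later rows make up. A row lasts 1/8 s, in which the tool goes at most 62.5 mm and 10.7 degrees, less where a joint would pass 70% of its speed; a pose out of reach is approached as far as the arm can. A call with a gripper value outside its range is refused whole. The fingers move at their own pace and stop on an object; "force" is the grip in N (left out, the last holds). Time passes only in rows, so rows that repeat a pose let the fingers close. It gives the time, the measured TCP pose, the force, the opening and the grip force at its end, in the units of the state.
- manip.observe(): the state, without advancing time (a new reading comes with each control period).
- imaging.snapshot(name): name is "scene" or "top" or "wrist"; returns a dict with "img" (384x512x3 uint8, red, green, blue), "fovy" (degrees; the focal length in pixels is half the picture's height over the tangent of half this angle, whatever the lens; pixels are square), "cx", "cy" (the principal point, pixels), "pose" (4x4, takes a point from camera to world coordinates). Camera axes: x right, y down, z forward; pixel columns grow to the right and rows downward; lengths in m; the calibration is good to about 2 mm. The wrist camera is an equidistant fisheye: a pixel r from the principal point sees the ray r / f radians off the axis. A picture is of the moment at which its call begins. There is no depth.
- manip.sign_off(): hands the job in; it is judged then, once.
The state is a dict: "clock": time; "joint_pos": joint angles; "joint_velocities": joint speeds; "tau": joint torques, N m; "ee_pos": TCP position; "tool_rot": TCP orientation; "wrist_force": force on the tool from outside, world axes, zero at the start; "wrist_torque": the same for the moment, N m; "gripper_width": finger opening in m; "grasp_force": force on a finger pad.
Only numpy, scipy, OpenCV 4.12 (cv2) and the standard library are available. Lean on these libraries where they do the work, as an engineer would, in place of code of your own. Each camera call takes 0.05 s, during which the arm holds its last target. There are 200 camera calls.

## Working session

There is one attempt and no reset: what is moved stays moved. The work goes in short steps, Python scripts to look and compute and a tool call to move; the robot and the scene stay as the last step left them, time stands still between calls to the robot, and variables do not carry over. Pictures are saved under pics/ and viewed, at most 10 in all, crops included, and the job is handed in when it is done.

Besides the shell and the picture viewer there is one more tool, called as a command line: name --pt "numbers of a row" for each row, then --argument value for the rest. send_rows: Moves the arm, as the interface text tells. Its arguments: {"type":"object","properties":{"series":{"type":"array","items":{"type":"array","items":{"type":"number"}}},"force":{"type":"number"}},"required":["series"]}

```bash
mkdir -p pics; cat > h.py <<'E'
import numpy as np, cv2
from bench import manip, imaging
def ray(s,u,v,fish=False):
    f=192/np.tan(np.radians(s["fovy"])/2); d=np.array([(u-s["cx"])/f,(v-s["cy"])/f,1.])
    if fish:
        r=np.hypot(d[0],d[1]); d=np.array([d[0]/r*np.sin(r),d[1]/r*np.sin(r),np.cos(r)]) if r>0 else np.array([0,0,1.])
    P=np.array(s["pose"]); return P[:3,3],P[:3,:3]@d
def onz(s,u,v,z,fish=False):
    o,d=ray(s,u,v,fish); return o+d*(z-o[2])/d[2]
def save(n,img): cv2.imwrite("pics/"+n,img[...,::-1])
def blobs(img,lo,hi,amin=40):
    m=cv2.inRange(cv2.cvtColor(img,cv2.COLOR_RGB2HSV),lo,hi)
    return [c for c in cv2.findContours(m,cv2.RETR_EXTERNAL,cv2.CHAIN_APPROX_NONE)[0] if cv2.contourArea(c)>amin]
E
python3 - <<'E'
from h import *
a=imaging.snapshot("scene");b=imaging.snapshot("top")
s=manip.observe(); print(s, manip.tcp_to_tips)
im=np.vstack([a["img"],b["img"]]); 
save("s.png",cv2.resize(np.hstack([a["img"],b["img"]]),(800,300)))
save("top.png",cv2.resize(b["img"],(800,600)))
for n,x in(("s",a),("t",b)):
    print(n,np.round(x["pose"],3).tolist(),x["fovy"])
    for c in blobs(x["img"],(20,120,80),(35,255,255)): print("yel",cv2.minAreaRect(c))
    for c in blobs(x["img"],(100,120,50),(130,255,255)): print("blue",cv2.minAreaRect(c))
E
```

```text
{'clock': 0.1, 'joint_pos': array([-1.31309208e+00,  2.21170191e-01,  1.52750226e+00, -2.11149223e-06,
        1.39471255e+00, -1.26043507e-01]), 'joint_velocities': array([ 0.00076939,  0.00024709, -0.00435034,  0.00021175, -0.00109363,
       -0.00111066]), 'tau': array([ 1.46502200e-03, -4.98244715e+01, -3.90546477e+01, -1.19602105e-04,
        5.66216637e-03, -3.25061706e-06]), 'ee_pos': array([ 0.23388927, -0.57900662,  0.23829149]), 'tool_rot': array([-3.08218444e+00, -5.98757236e-01,  1.88356215e-04]), 'wrist_force': array([-0.16989674, -0.75098434,  0.17734684]), 'wrist_torque': array([ 0.03798954, -0.01189046, -0.02469167]), 'grasp_force': 0.0, 'gripper_width': 0.08526827236904744} 0.008
s [[-0.03, 0.851, -0.524, 1.002], [1.0, 0.023, -0.021, -0.023], [-0.006, -0.524, -0.852, 0.955], [0.0, 0.0, 0.0, 1.0]] 54.83795258042996
yel ((170.6858673095703, 346.10986328125), (66.09864807128906, 47.52348327636719), 1.9749339818954468)
yel ((164.10243225097656, 211.27804565429688), (35.48025894165039, 34.50245666503906), 24.775142669677734)
yel ((215.6067657470703, 206.07931518554688), (28.37712287902832, 51.087005615234375), 59.237281799316406)
yel ((188.97938537597656, 172.60572814941406), (59.799110412597656, 32.79615020751953), 11.040940284729004)
blue ((354.923095703125, 262.61541748046875), (44.32225036621094, 43.14554977416992), 78.69007110595703)
blue ((119.0, 23.5), (47.0, 66.0), 90.0)
t [[-0.001, -0.993, 0.116, 0.413], [-1.0, 0.003, 0.017, -0.069], [-0.017, -0.116, -0.993, 1.103], [0.0, 0.0, 0.0, 1.0]] 50.79176365113638
yel ((353.5, 265.5), (35.0, 37.0), 90.0)
yel ((313.0000305175781, 220.00003051757812), (28.284271240234375, 28.284271240234375), 45.0)
yel ((357.0000305175781, 210.00001525878906), (33.98823165893555, 34.882659912109375), 63.43495178222656)
yel ((324.5, 78.5), (33.0, 51.0), 90.0)
blue ((159.3499755859375, 162.9499969482422), (39.59798049926758, 41.43646240234375), 81.8698959350586)
```

View pics/s.png

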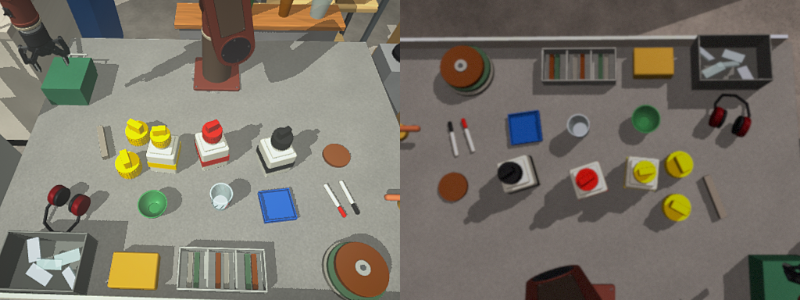

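View pics/top.png

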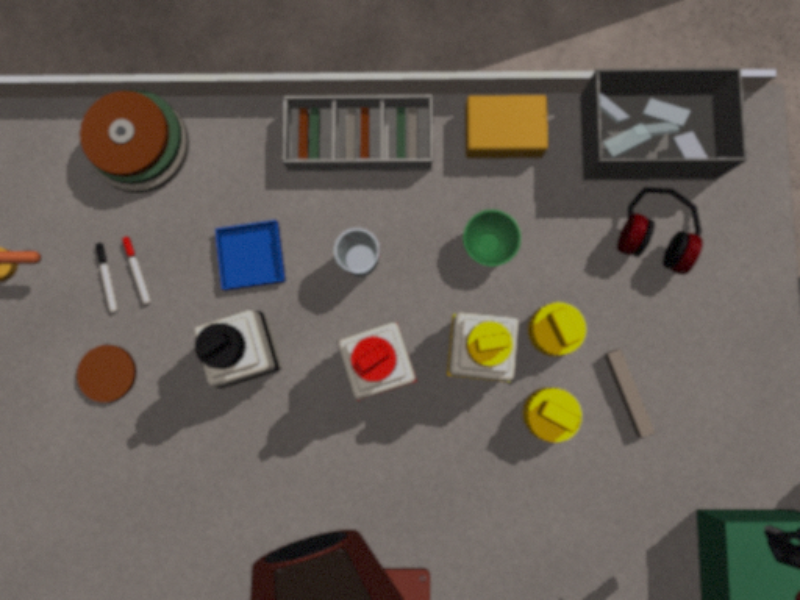

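Scene, left half of the picture: three yellow caps at about (137,131), (128,163) and (160,137). In the native top view they are at (357,210), (353,265) and (313,220). The two at (357,210) and (353,265) are larger loose caps standing on the bench. The one at (313,220) sits on the white jug with the yellow band, so it fits. The tray is at native top (159,163) and the tumbler at about (228,160). I'll confirm with a crop and measure.

```bash
python3 - <<'E'
from h import *
a=imaging.snapshot("scene");b=imaging.snapshot("top")
np.savez("ab.npz",a=a["img"],b=b["img"])
ca=cv2.resize(a["img"][140:230,140:250],None,fx=3.6,fy=3.6,interpolation=cv2.INTER_CUBIC)
cb=cv2.resize(b["img"][190:255,275:355],None,fx=5,fy=5,interpolation=cv2.INTER_CUBIC)
h=324; save("crop.png",np.hstack([ca[:h],cb[:h]]))
# cap disc in top view: skirt top at 0.187
for x in(b,):
    for c in blobs(x["img"],(20,120,80),(35,255,255)):
        (u,v),r=cv2.minEnclosingCircle(c); print("yel",u,v,r,onz(x,u,v,.187),onz(x,u,v,.04),"dia@.187",2*np.linalg.norm(onz(x,u+r,v,.187)-onz(x,u,v,.187)),"@.04",2*np.linalg.norm(onz(x,u+r,v,.04)-onz(x,u,v,.04)))
    c=blobs(x["img"],(100,120,50),(130,255,255))[0]; r=cv2.minAreaRect(c); print("tray",onz(x,*r[0],.015),[onz(x,*p,.02)[:2].round(3) for p in cv2.boxPoints(r)])
    print("tumbler",onz(x,228,159,.085), onz(x,228,163,0.04))
    # white jug shoulder
    g=cv2.inRange(cv2.cvtColor(x["img"],cv2.COLOR_RGB2HSV),(0,0,150),(180,70,255))
    for c in cv2.findContours(g,0,1)[0]:
        if cv2.contourArea(c)>500: print("white",cv2.minAreaRect(c))
c=max(blobs(a["img"],(100,120,50),(130,255,255))[:],key=lambda c:c[:,0,1].mean()); r=cv2.minAreaRect(c); print("tray scene",onz(a,*r[0],.015))
E
```

```text
yel 353.0 265.5 19.163867950439453 [ 0.36467194 -0.27067508  0.187     ] [ 0.35684359 -0.30311764  0.04      ] dia@.187 0.08489624593374841 @.04 0.09852658321483292
yel 312.7239685058594 219.7523651123047 14.894643783569336 [ 0.46663948 -0.18299205  0.187     ] [ 0.47518231 -0.20135685  0.04      ] dia@.187 0.06708549947226917 @.04 0.07785627001011639
yel 356.30645751953125 210.1774139404297 18.435583114624023 [ 0.48811943 -0.28166041  0.187     ] [ 0.50011092 -0.31586669  0.04      ] dia@.187 0.08293807502415793 @.04 0.09625402231475284
yel 324.0 78.5 29.12483024597168 [ 0.79891816 -0.21517205  0.187     ] [ 0.86080928 -0.23870344  0.04      ] dia@.187 0.1364712820492355 @.04 0.1583821402156228
tray [0.63327454 0.21317485 0.015     ] [array([0.679, 0.277]), array([0.695, 0.165]), array([0.586, 0.147]), array([0.57 , 0.258])]
tumbler [0.62871221 0.01833569 0.085     ] [0.62734403 0.02210306 0.04      ]
white ((189.4984588623047, 48.31513977050781), (4.487236499786377, 379.04547119140625), 89.51853942871094)
tray scene [0.63749107 0.21158116 0.015     ]
```

View pics/crop.png

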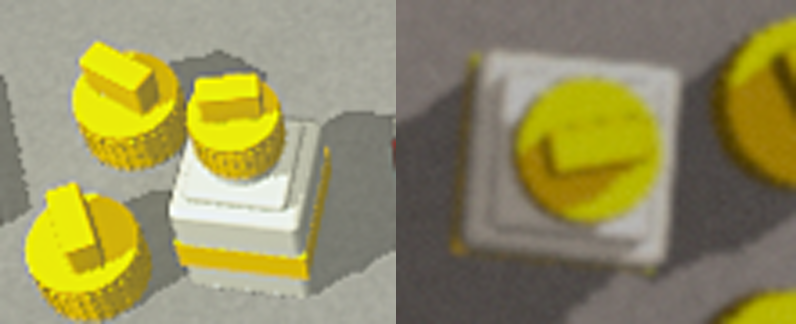

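The crop confirms it. The small cap (about 67 mm across at its height) sits on the white jug with the yellow band, and the two beside it are bigger and on the bench. The bar lies at about -80° and the jug yaw is about -5°. I'll move above it.

send_rows --pt "0.085 0 0 -0.05 0" --pt "0.085 0.364 -0.28 -0.052 -1.36" --pt "0.085 0.364 -0.28 -0.052 -1.36" --pt "0.085 0.364 -0.28 -0.052 -1.36" --pt "0.085 0.364 -0.28 -0.052 -1.36" --pt "0.085 0.364 -0.28 -0.052 -1.36" --pt "0.085 0.364 -0.28 -0.052 -1.36" --pt "0.085 0.364 -0.28 -0.052 -1.36" --pt "0.085 0.364 -0.28 -0.052 -1.36" --pt "0.085 0.364 -0.28 -0.052 -1.36" --pt "0.085 0.364 -0.28 -0.052 -1.36" --pt "0.085 0.364 -0.28 -0.052 -1.36" --force 80

```text
clock: 1.7
ee_pos: [0.4662, -0.1846, 0.2912]
tool_rot: [-2.024, -2.403, 0.0]
wrist_force: [0.1, -0.0, 0.3]
gripper_width: 0.0854
grasp_force: 0.0
```

```bash
python3 - <<'E'
from h import *
from scipy.spatial.transform import Rotation as R
w=imaging.snapshot("wrist"); s=manip.observe()
print(s["ee_pos"],R.from_rotvec(s["tool_rot"]).as_matrix().round(3).tolist(),s["wrist_force"],s["joint_pos"].round(2))
np.savez("w.npz",**{k:np.array(v) for k,v in w.items()})
print(w["pose"],w["fovy"])
save("w.png",cv2.resize(w["img"],(800,600)))
for c in blobs(w["img"],(20,120,80),(35,255,255)): print(cv2.minEnclosingCircle(c),cv2.minAreaRect(c))
E
```

```text
[ 0.46621727 -0.18460435  0.29121018] [[-0.17, 0.985, -0.0], [0.985, 0.17, -0.0], [-0.0, -0.0, -1.0]] [ 0.88042587 -0.29450861 -0.03796442] [-0.53 -0.11  1.77 -0.    1.48 -0.71]
[[ 0.98542444  0.16272122  0.04960314  0.45294535]
 [ 0.17010904 -0.94042199 -0.29439667 -0.10949356]
 [-0.0012567   0.29854362 -0.95439516  0.42533247]
 [ 0.          0.          0.          1.        ]] 65.70646984690485
((171.67164611816406, 218.59701538085938), 36.13605499267578) ((174.9053955078125, 217.0675506591797), (63.29360580444336, 64.27999114990234), 9.462322235107422)
((470.11865234375, 223.42372131347656), 44.37091064453125) ((474.6488342285156, 224.68820190429688), (46.69582748413086, 82.14867401123047), 12.994616508483887)
((258.01409912109375, 208.18310546875), 66.3031234741211) ((266.5107421875, 207.14590454101562), (130.61671447753906, 76.444091796875), 76.80938720703125)
((271.5, 120.0), 42.240482330322266) ((271.6438293457031, 119.47704315185547), (84.46439361572266, 5.206708908081055), 15.376249313354492)
```

View pics/w.png

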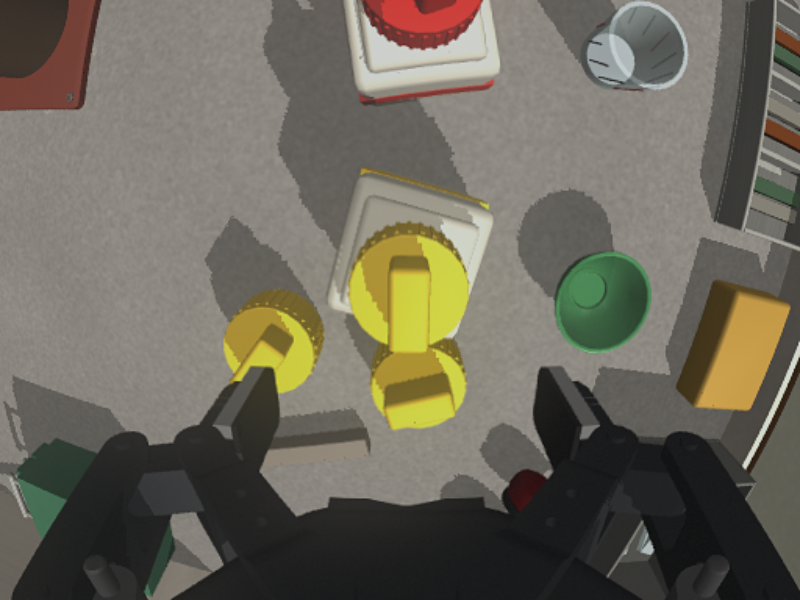

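The wrist view shows the target cap's bar top face between about (391,272) and (429,352) in the 800 px picture. The jug's far edge runs from (360,172) to (492,208). I'll work out the offsets.

```bash
python3 - <<'E'
from h import *
w=dict(np.load("w.npz")); k=.64
p=[onz(w,u*k,v*k,.217,True)[:2] for u,v in((392,272),(430,272),(388,352),(429,352))]
p=np.array(p);print(p.round(4),p.mean(0)); d=(p[2]+p[3]-p[0]-p[1])/2; print("bar",np.linalg.norm(d),np.degrees(np.arctan2(d[1],d[0])), "thick",np.linalg.norm(p[1]-p[0]))
for z in(.11,.13):
  q=[onz(w,u*k,v*k,z,True)[:2] for u,v in((367,180),(487,212),(332,300))]
  e=q[1]-q[0];f=q[0]-q[2];print("jug edge",np.degrees(np.arctan2(e[1],e[0])),np.linalg.norm(e),np.degrees(np.arctan2(f[1],f[0]))-90)
# skirt top disc at .187: extremes left/right
for l,r,y in((349,469,290),): print(onz(w,l*k,y*k,.187,True),onz(w,r*k,y*k,.187,True))
b=imaging.snapshot("top"); 
img=b["img"]; print("top-view bar",onz(b,317,218.4,.217))
E
```

```text
[[ 0.4562 -0.1675]
 [ 0.4736 -0.1644]
 [ 0.4608 -0.2083]
 [ 0.4808 -0.2048]] [ 0.46788767 -0.18625837]
bar 0.041029171797508285 -81.71746510071182 thick 0.017690670566983306
jug edge -4.9279311201725875 0.0849870968266747 -7.81209531143611
jug edge -4.9279311201726035 0.07959677992384563 -7.812095311436082
[ 0.43534568 -0.18972443  0.187     ] [ 0.49938006 -0.17864593  0.187     ]
top-view bar [ 0.46783539 -0.18861686  0.217     ]
```

send_rows --pt "0.085 -0.001 0.0013 0.03 0" --pt "0.085 -0.001 0.0013 0.06 0" --pt "0.085 -0.001 0.0013 0.08 0" --pt "0.085 -0.001 0.0013 0.092 0" --pt "0.06 -0.001 0.0013 0.092 0" --pt "0.03 -0.001 0.0013 0.092 0" --pt "0.0 -0.001 0.0013 0.092 0" --pt "0.0 -0.001 0.0013 0.092 0" --pt "0.0 -0.001 0.0013 0.092 0" --pt "0.0 -0.001 0.0013 0.092 0" --pt "0.0 -0.001 0.0013 0.092 0" --pt "0.0 -0.001 0.0013 0.092 0" --force 80

```text
clock: 3.3
ee_pos: [0.4686, -0.1846, 0.1998]
tool_rot: [2.02, 2.404, 0.001]
wrist_force: [0.5, 1.0, 5.8]
gripper_width: 0.0188
grasp_force: 80.2
```

send_rows --pt "0.0 0 0 0.003 0" --pt "0.0 0 0 0.006 0" --pt "0.0 0 0 0.009 0" --pt "0.0 0 0 0.009 0" --pt "0.0 0 0 0.009 0" --pt "0.0 0 0 0.009 0"

```text
clock: 4.05
ee_pos: [0.4687, -0.1846, 0.1918]
tool_rot: [2.02, 2.404, 0.001]
wrist_force: [-1.4, 1.7, 11.7]
gripper_width: 0.0184
grasp_force: 81.1
```

```bash
python3 - <<'E'
from h import *
w=imaging.snapshot("wrist"); s=manip.observe()
print(s["ee_pos"],s["wrist_force"])
save("w2.png",cv2.resize(w["img"][120:300,170:410],(800,600),interpolation=cv2.INTER_CUBIC))
E
```

```text
[ 0.46872133 -0.18459705  0.19181379] [-2.52612453  2.44402607 11.134007  ]
```

View pics/w2.png

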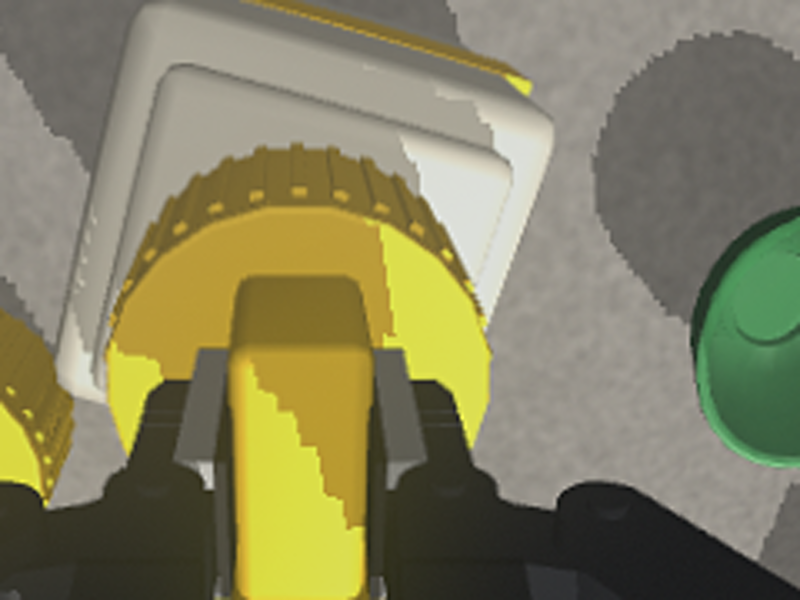

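The fingers grip the bar squarely, and the force puts the cap about 7 to 8 mm down. I'll press a little more, then turn.

send_rows --pt "0.0 0 0 0.0015 0" --pt "0.0 0 0 0.0015 0" --pt "0.0 0 0 0.0015 -0.1" --pt "0.0 0 0 0.0015 -0.2" --pt "0.0 0 0 0.0015 -0.3" --pt "0.0 0 0 0.0015 -0.4" --pt "0.0 0 0 0.0015 -0.4"

```text
clock: 4.97
ee_pos: [0.4692, -0.1849, 0.1907]
tool_rot: [1.5, 2.757, -0.0]
wrist_force: [-1.3, 0.9, 12.4]
gripper_width: 0.0189
grasp_force: 81.3
```

```bash
python3 - <<'E'
from h import *
s=manip.observe()
print(s["ee_pos"],s["wrist_force"],s["wrist_torque"])
E
```

```text
[ 0.46915535 -0.18494383  0.19073631] [-1.30054962  0.9161072  12.41699854] [ 0.20899182  0.27282272 -0.04970096]
```

send_rows --pt "0.0 0 0 0.0005 -0.1" --pt "0.0 0 0 0.0005 -0.2" --pt "0.0 0 0 0.0005 -0.3" --pt "0.0 0 0 0.0005 -0.4" --pt "0.0 0 0 0.0005 -0.5" --pt "0.0 0 0 0.0005 -0.6" --pt "0.0 0 0 0.0005 -0.7" --pt "0.0 0 0 0.0005 -0.8" --pt "0.0 0 0 0.0005 -0.91" --pt "0.0 0 0 0.0005 -0.91" --pt "0.0 0 0 0.0005 -0.91"

```text
clock: 6.35
ee_pos: [0.469, -0.185, 0.1902]
tool_rot: [0.138, 3.136, -0.002]
wrist_force: [-2.3, 2.2, 12.3]
gripper_width: 0.0187
grasp_force: 81.4
```

```bash
python3 - <<'E'
from h import *
from scipy.spatial.transform import Rotation as R
w=imaging.snapshot("wrist"); s=manip.observe()
print(s["ee_pos"],R.from_rotvec(s["tool_rot"]).as_matrix().round(3).tolist(),s["wrist_force"],s["wrist_torque"],s["joint_pos"].round(2))
save("w3.png",cv2.resize(w["img"][60:330,80:440],(800,600),interpolation=cv2.INTER_CUBIC))
E
```

```text
[ 0.46896999 -0.1849608   0.19021808] [[-0.996, 0.088, 0.002], [0.088, 0.996, -0.002], [-0.002, -0.001, -1.0]] [-1.89895737  0.94046077 12.5962976 ] [0.23614415 0.43255472 0.00164751] [-0.53 -0.03  1.89 -0.    1.28 -2.02]
```

View pics/w3.png

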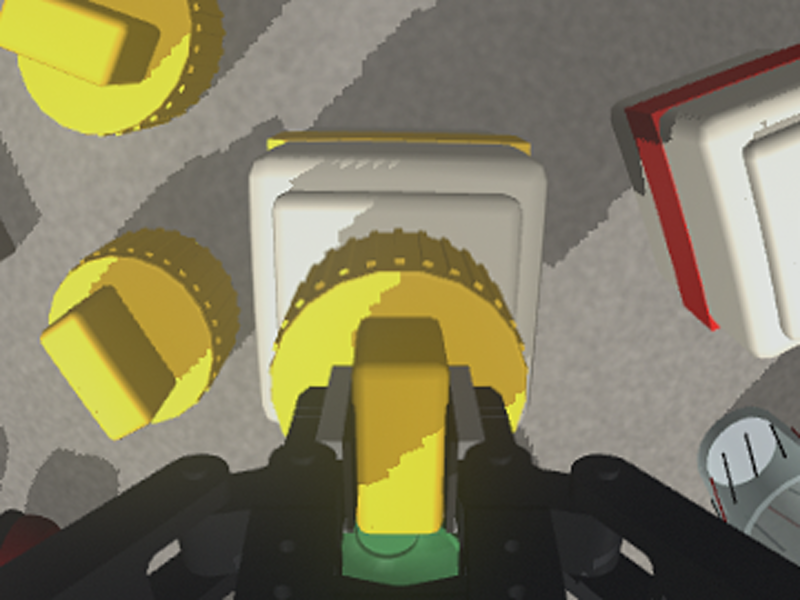

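The bar is now parallel to the jug's sides, so I'll lift.

send_rows --pt "0.0 0 0 -0.005 0" --pt "0.0 0 0 -0.01 0" --pt "0.0 0 0 -0.015 0" --pt "0.0 0 0 -0.025 0" --pt "0.0 0 0 -0.035 0" --pt "0.0 0 0 -0.05 0" --pt "0.0 0 0 -0.07 0" --pt "0.0 0 0 -0.09 0" --pt "0.0 0 0 -0.11 0" --pt "0.0 0 0 -0.11 0"

```text
clock: 7.65
ee_pos: [0.4691, -0.1849, 0.3008]
tool_rot: [0.138, 3.135, -0.003]
wrist_force: [-0.2, -0.4, -1.2]
gripper_width: 0.0184
grasp_force: 79.6
```

```bash
python3 - <<'E'
from h import *
from scipy.spatial.transform import Rotation as R
b=imaging.snapshot("top");a=imaging.snapshot("scene"); s=manip.observe()
M=R.from_rotvec(s["tool_rot"]).as_matrix()
print(s["ee_pos"],M.round(3).tolist(),s["wrist_force"],s["gripper_width"],s["joint_pos"].round(2))
t=[]
for x in (a,b):
    c=max([c for c in blobs(x["img"],(100,120,50),(130,255,255),400) if c[:,0,1].mean()>60],key=cv2.contourArea)
    m=cv2.moments(c);r=cv2.minAreaRect(c);u,v=m["m10"]/m["m00"],m["m01"]/m["m00"]
    print(r,onz(x,u,v,.012)); t.append(onz(x,u,v,.012)); q=np.array([onz(x,*p,.02)[:2] for p in cv2.boxPoints(r)]); e=q[1]-q[0]; print(q.mean(0),np.degrees(np.arctan2(e[1],e[0])),np.linalg.norm(e))
d=np.mean(t,0)-s["ee_pos"]; print("tool shift",M.T@d)
save("l.png",cv2.resize(a["img"][100:292,100:356],(800,600)))
E
```

```text
[ 0.46806485 -0.18431597  0.29813338] [[-0.996, 0.088, -0.0], [0.088, 0.996, -0.0], [0.0, -0.0, -1.0]] [-0.2605356   0.80043285 -0.77041037] 0.018330946368391058 [-0.53 -0.11  1.76 -0.    1.49 -2.02]
((354.94512939453125, 262.506103515625), (41.41182327270508, 46.381248474121094), 83.6598129272461) [0.63686219 0.21098891 0.012     ]
[0.63733159 0.21063013] 98.3596034460614 0.12879975914199518
((159.20999145507812, 162.96998596191406), (39.59798049926758, 41.15361785888672), 81.8698959350586) [0.63390461 0.21374716 0.012     ]
[0.63255637 0.21212681] -81.97636011770632 0.11316071849237432
tool shift [-0.13190617  0.40982589  0.28612849]
```

View pics/l.png

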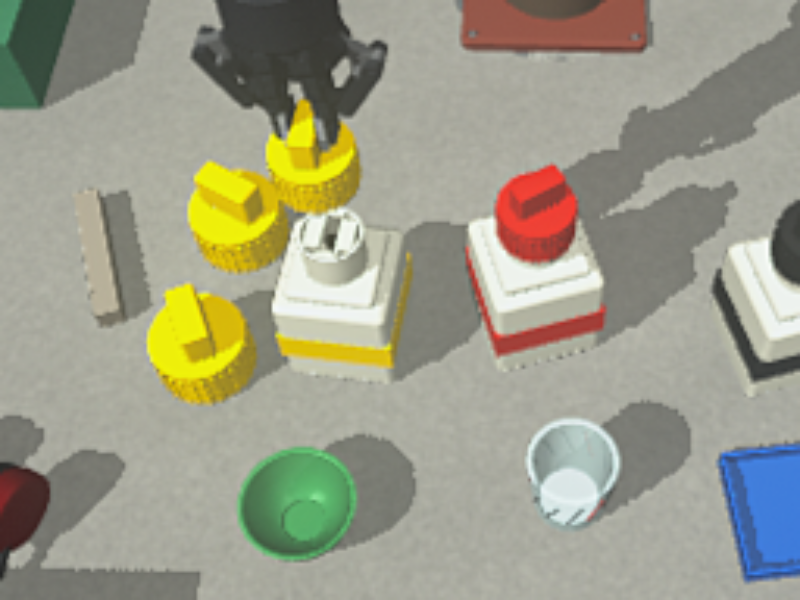

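The cap is off the jug and held upright, and the neck is bare. I'll carry it high over to the tray.

send_rows --pt "0.0 -0.007 0.022 0 0" --pt "0.0 -0.02 0.062 0 0" --pt "0.0 -0.037 0.115 0 0" --pt "0.0 -0.053 0.165 0 0" --pt "0.0 -0.069 0.215 0 0" --pt "0.0 -0.085 0.265 0 0" --pt "0.0 -0.101 0.315 0 0" --pt "0.0 -0.116 0.36 0 0" --pt "0.0 -0.127 0.393 0 0" --pt "0.0 -0.132 0.41 0 0" --pt "0.0 -0.132 0.41 0 0" --pt "0.0 -0.132 0.41 0.05 0" --pt "0.0 -0.132 0.41 0.1 0" --pt "0.0 -0.132 0.41 0.14 0" --pt "0.0 -0.132 0.41 0.17 0" --pt "0.0 -0.132 0.41 0.18 0" --pt "0.0 -0.132 0.41 0.18 0"

```text
clock: 9.88
ee_pos: [0.6354, 0.2115, 0.1184]
tool_rot: [-0.139, -3.138, 0.001]
wrist_force: [-0.0, 0.6, -1.0]
gripper_width: 0.0184
grasp_force: 79.4
```

```bash
python3 - <<'E'
from h import *
w=imaging.snapshot("wrist"); s=manip.observe()
print(s["clock"],s["ee_pos"],s["tool_rot"],s["wrist_force"],s["gripper_width"])
save("t.png",cv2.resize(w["img"],(800,600)))
for c in blobs(w["img"],(100,120,50),(130,255,255),300):
    p=np.array([onz(w,*q[0],.02,True)[:2] for q in c[:: max(1,len(c)//60)].astype(float)]); print(p.min(0),p.max(0),cv2.boundingRect(c))
E
```

```text
9.925 [0.63627174 0.21189668 0.11960989] [1.38959628e-01 3.13706341e+00 3.32109999e-04] [ 1.27846167 -0.21211017 -0.88815132] 0.018530767304955512
[0.57176701 0.15069306] [0.67997265 0.27173207] (179, 107, 155, 127)
```

View pics/t.png

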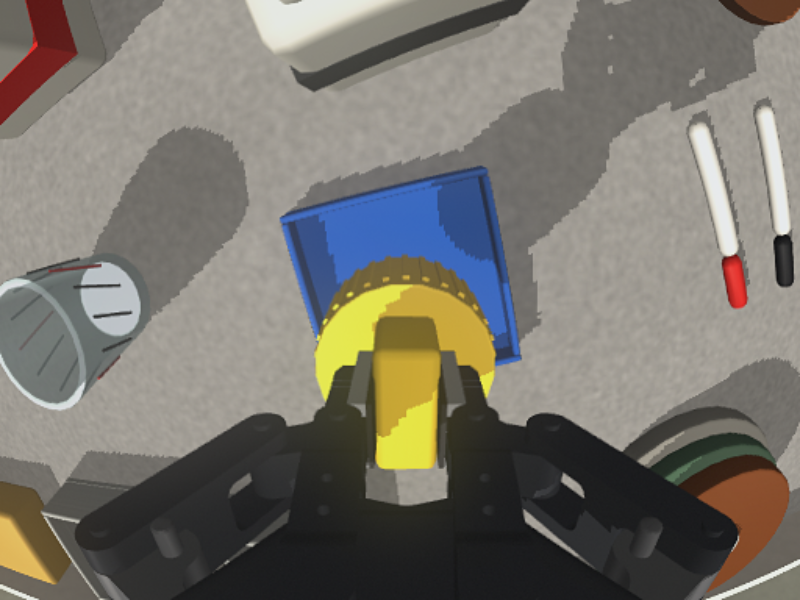

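The cap is over the tray, with the tumbler well to the side. I'll lower it to contact.

send_rows --pt "0.0 0 0 0.025 0" --pt "0.0 0 0 0.042 0" --pt "0.0 0 0 0.052 0" --pt "0.0 0 0 0.057 0" --pt "0.0 0 0 0.06 0" --pt "0.0 0 0 0.062 0" --pt "0.0 0 0 0.063 0" --pt "0.0 0 0 0.063 0"

```text
clock: 10.92
ee_pos: [0.6361, 0.2125, 0.0568]
tool_rot: [0.138, 3.138, 0.0]
wrist_force: [-2.3, -2.2, 5.2]
gripper_width: 0.0186
grasp_force: 80.1
```

send_rows --pt "0.03 0 0 0 0" --pt "0.045 0 0 0 0" --pt "0.07 0 0 0 0" --pt "0.07 0 0 0 0" --pt "0.07 0 0 0 0" --pt "0.07 0 0 -0.015 0" --pt "0.07 0 0 -0.04 0" --pt "0.07 0 0 -0.08 0" --pt "0.07 0 0 -0.13 0" --pt "0.07 0 0 -0.18 0" --pt "0.07 0 0 -0.18 0"

```text
clock: 12.3
ee_pos: [0.6388, 0.2132, 0.2436]
tool_rot: [0.137, 3.127, 0.005]
wrist_force: [0.8, 0.1, 0.6]
gripper_width: 0.0701
grasp_force: 0.0
```

```bash
python3 - <<'E'
from h import *
w=imaging.snapshot("wrist");a=imaging.snapshot("scene"); s=manip.observe()
print(s["clock"],s["ee_pos"],s["wrist_force"],s["gripper_width"])
save("e.png",np.hstack([cv2.resize(a["img"][160:352,200:456],(400,300)),cv2.resize(w["img"],(400,300))]))
E
```

```text
12.4 [0.63609887 0.21260712 0.23721775] [ 1.03630394 -0.12183986 -1.37303379] 0.06972058134480234
```

View pics/e.png

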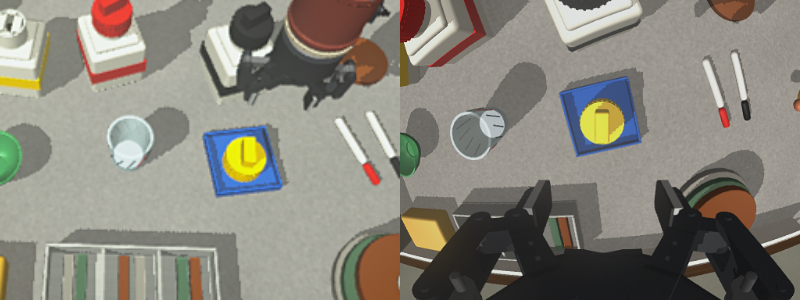

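The cap stands upright and flat near the middle of the tray, at about (243,157) in the left half and (602,123) in the right. The gripper is clear of it and the tumbler has not moved.

```bash
python3 -c "
from bench import manip
print(manip.sign_off())"
```

```text
the job is handed in; nothing more can be done
None
```

I opened the yellow-capped jug and set its cap upright in the blue tray, released; the tumbler and the other jugs were left alone. I handed the job in at about 12.4 s; no verdict came back.

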